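# Clip the bench magnifier onto the eye of the sloping stand

### The arm

A 7-joint arm with a two-finger parallel gripper is mounted at the origin on the work surface. World frame = base frame: x ahead of the robot, y to its left, z up, the work surface at z = 0. Lengths are in m, angles in rad, forces in N, time in s.
With the tool pointing down it reaches from about 0.4 to 0.85 m from the base axis. Payload 10.4 kg.
Tool frame: the origin (TCP) lies midway between the tips of the shut fingers; the grasp point (between the pads) lies 19 mm behind it (manip.tcp_to_grasp is the distance from the TCP to the grasp point, in m); z points along the fingers, y is the line along which they close (so a half turn about z gives the same grasp; the last joint's range is limited). The gripper opens to 85 mm and grips with 20 to 120 N. Pads are 22 mm wide; open, the fingers measure 114 mm over their backs; the gripper's body (76 mm by 85 mm) begins 54 mm behind the grasp point. The pads swing forward as they close: fully open they stand 13 mm farther back than shut.
Start: joints at [-1.245, 0.332, -0.065, 1.46, 0.022, 1.35, -0.088], TCP at [0.214, 0.587, 0.21] pointing down, gripper open.
Joint ranges: [-2.6, 2.6], [-0.5, 2.12], [-1.47, 1.34], [0.16, 2.42], [-1.27, 4.41], [0.06, 2.06], [-2.6, 2.6]. Speed limits (rad/s): [2.22, 2.22, 2.79, 2.79, 3.14, 3.14, 3.14].

### API

Orientations are given as a unit quaternion [x, y, z, w].
In Python, from workcell import manip gives the robot as it stands.
- The arm moves only by the shell command python3 -m jog 'ROWS' [FORCE]. ROWS is a JSON object of lists of equal length, an entry for each row: "offset": the shift along the world's x, y, z in m, a list of three; "yaw": the turn about the world's z in degrees; "jaw": the closure, from 0 (fully open) to 1 (shut). A call has 1 to 20 rows; each row shifts and turns the commanded pose from where the row before left it; what a row does not reach is not made up. A row lasts 1/12 s, in which the tool goes at most 41.7 mm and 7.16 degrees, less where a joint would pass 70% of its speed; a pose out of reach is approached as far as the arm can. A call is refused whole if a number of a shift passes 0.0417 or a number of a turn 7.16, either way. A call with a gripper value outside its range is refused whole. The fingers move at their own pace and stop on an object; FORCE is the grip in N (left out, the last holds). Time passes only in rows, so rows that do not move let the fingers close. It gives the time, the measured TCP pose, the force, the opening and the grip force at its end, in the units of the state.
- manip.get_obs(): the state, without advancing time (a new reading comes with each control period).
- manip.camera(name): name is "scene" or "top"; returns a dict with "frame" (420x560x3 uint8, red, green, blue), "camera_matrix" (3x3 intrinsics, pixels), "distortion" ([k1, k2, p1, p2, k3] as OpenCV has them; the pictures are not rectified), "eye" and "attitude" of the camera in the world. Camera axes: x right, y up, looking along -z (the intrinsics and any distortion apply to the point x, -y, -z); pixel columns grow to the right and rows downward; lengths in m; the calibration is good to about 2 mm. A picture is of the moment at which its call begins. There is no depth.
- manip.hand_in(): hands the job in; it is judged then, once.
Trained networks look in a picture, given as the dict that the camera call returned (one of the last four; its "shot" number tells which), for a name from the list of things; names that differ only in an ending like _2 or _b are one class to them, and where a whole thing is asked for, a point or a joint stands for the part that bears it (a point fixed in the world has none). Each returns a list of dicts, best first, with "score" (0 to 1); they miss things now and then, are a little off and sometimes report something else, mostly with a low value. They report only what shows in the picture. A call takes as long as a camera call.
- manip.masks_of(picture, name): "region" (420x560 bool, what is visible of it).
- manip.tip_of(picture, name): "at" ([x, y, z] in m, in world coordinates, good to about 4 mm: a listed point, or the origin of a listed thing).
The state is a dict: "clock": time; "joint_pos": joint angles; "joint_velocities": joint speeds; "tau": joint torques, N m; "position": TCP position; "ee_rot": TCP orientation; "ft_force": force on the tool from outside, world axes, zero at the start; "torque": the same for the moment, N m; "grip_width": opening from 0.0 (shut) to 1.0 (fully open); "grasp_force": force on a finger pad.
Only numpy, scipy, OpenCV 4.12 (cv2) and the standard library are available. Lean on these libraries where they do the work, as an engineer would, in place of code of your own. Each camera call takes 0.05 s, during which the arm holds its last target. There are 200 camera calls.

### The job

Clip the magnifier with the snap hook to the closed steel eye on the sloping stand: push the hook onto either upright leg of the eye so that the leg presses the sprung gate inward and goes well into the hook, and the gate snaps shut behind it (the eye slides back a little on its track before it takes the push). Then give the magnifier a firm tug back to prove that it is caught, and let go so that it stays hanging on the eye. Leave the other things on the table where they are.

Things in the scene. Friction and masses are not known exactly. Their poses are not given: they have to be found in the camera images.
- loupe: The magnifier to clip, lying along its own x, z up out of its flat side; origin at the centre of its handle's underside. Black bar handle x -30 to 30 mm, 16 wide (y), 12 thick (z 0 to 12), grip it here. Lens frame 49 mm diameter, 12 thick, centre x = -52 mm. Steel snap hook at +x: bar 6 mm, plane z = 6 mm, x 30 to 75 mm, 40 wide, side bars at y = +17 and -17 mm. In all 151 mm long, 100 g
- hook_mouth (a point): Point in the mouth of the snap hook, at x = 70, y = -2, z = 6 mm of the magnifier: the line along which a leg best goes in, over the gate. The free opening runs from the fixed nose tip (y = -8 mm) to the gate's hinge (y = +15 mm), both at the front, x = 70 mm
- hook_seat (a point): Point inside the snap hook, at x = 42, y = -2, z = 6 mm of the magnifier, where a leg is well in. A leg's axis can stand from x = 37 mm (at the handle) to 64 mm (against the shut gate); the gate snaps back behind it once the leg is at x = 46 mm or less. A leg outside touches the shut gate at x = 76 mm
- gate (a joint): Sprung gate of the hook: 5 mm steel bar, 22 mm long, hinged at x = 70, y = +15 mm of the magnifier, shut across the front to the nose. 0 = shut, up to 1.25 rad as it swings inward (to the handle); it cannot swing outward. About 5 N straight in at the mouth point starts it, 10 N or less carries a leg past it; 12 N means that the leg is on the nose or at the end
- eye: The closed eye, a staple of 7 mm steel bar on a flat carriage 30 x 62 mm, top 5 mm over the plate. Origin on the plate's surface midway between its legs; x up the slope away from the robot, y to the left, z square out of the plate. Legs square to the plate, axes y = +19.5 and -19.5 mm, joined by a top bar, 45 mm high. It slides along x in a track: 2.5 N moves it, and it stays where left
- plate: The sloping plate of the fixed grey stand, rising 28 degrees away from the robot; axes like the eye's, origin where the eye's origin is at the low end of its track. The eye slides from x = 0 to +25 mm of the plate between firm stops. Plate 150 mm wide, from x = -130 mm (edge 30 mm above the table) to +70 mm. An open bent peg (not the eye), 36 mm high, stands at x = 60, y = -62 mm
- leg_left (a point): Point on the axis of the eye's +y leg, 12 mm above the plate
- leg_right (a point): Point on the axis of the eye's -y leg, 12 mm above the plate
- plain_lens: Bystander: similar magnifier with a plain 14 mm bar handle and no hook; origin and axes like the other, handle to +x; 131 mm long, 12 mm thick
- spool: Bystander: aluminium spool, 52 mm diameter, 36 mm high, origin under its centre
- flux_jar: Bystander: small white jar, 40 mm diameter, 42 mm high, origin under its centre
- tip_tin: Bystander: flat round steel tin, 54 mm diameter, 20 mm high, origin under its centre
- screwdriver: Bystander: screwdriver lying along its x, 170 mm long
- pliers: Bystander: pliers lying along their x, about 145 mm long, 12 mm thick, jaws to +x
- board_kit: Bystander: small green circuit board, 70 x 45 mm, 14 mm high, origin under its centre

How it is judged:
On the way, in this order (a step that is already met when the one before it is completed fails the run):
1. the eye presses the gate of the hook inward (value of joint gate above 0.25 rad and contact force between gate and eye above 0.5 N), for 0.02 s.
2. a leg of the eye is well inside the hook (its axis between x = 33 and 57 mm of the magnifier) and the gate has snapped shut behind it (((x of leg_left in the frame of loupe between 0.033 and 0.057 m and y of leg_left in the frame of loupe between -0.016 and 0.016 m and z of leg_left in the frame of loupe between -0.03 and 0.04 m) or (x of leg_right in the frame of loupe between 0.033 and 0.057 m and y of leg_right in the frame of loupe between -0.016 and 0.016 m and z of leg_right in the frame of loupe between -0.03 and 0.04 m)) and value of joint gate below 0.12 rad), for 0.1 s.
3. the magnifier is tugged back with more than 2 N against the eye, the leg held by the shut gate (((x of leg_left in the frame of loupe between 0.058 and 0.069 m and y of leg_left in the frame of loupe between -0.016 and 0.016 m and z of leg_left in the frame of loupe between -0.03 and 0.04 m) or (x of leg_right in the frame of loupe between 0.058 and 0.069 m and y of leg_right in the frame of loupe between -0.016 and 0.016 m and z of leg_right in the frame of loupe between -0.03 and 0.04 m)) and value of joint gate below 0.12 rad and contact force between loupe and eye above 2 N), for 0.05 s.
At the end, for the whole second after the job is handed in: A leg of the eye stands inside the snap hook (leg axis between x = 33 and 69 mm and within 16 mm of the centre line in the magnifier's frame, the point 12 mm up the leg within z -30 to +40 mm), the gate is shut (below 0.12 rad), and the magnifier is released and at rest (below 20 mm/s) (((x of leg_left in the frame of loupe between 0.033 and 0.069 m and y of leg_left in the frame of loupe between -0.016 and 0.016 m and z of leg_left in the frame of loupe between -0.03 and 0.04 m) or (x of leg_right in the frame of loupe between 0.033 and 0.069 m and y of leg_right in the frame of loupe between -0.016 and 0.016 m and z of leg_right in the frame of loupe between -0.03 and 0.04 m)) and value of joint gate below 0.12 rad and linear speed of loupe below 0.02 m/s); the robot touches nothing.
It fails at once if another thing on the table is shifted by more than 30 mm (distance of any of plain_lens, spool, flux_jar, tip_tin, screwdriver, pliers, board_kit from where it was at the start of the episode above 0.03 m).
It also fails if it takes over 48 s, if anything falls off the work surface, if the arm or the gripper's body presses on something with over 40 N, if the wrist force passes 120 N, or if a joint passes its speed limit or range.

## Working session

There is one attempt and no reset: what is moved stays moved. The work goes in short steps, Python scripts to look and compute and a shell command to move; the robot and the scene stay as the last step left them, time stands still between calls to the robot, and variables do not carry over. Pictures are saved under pics/ and viewed, at most 10 in all, crops included, and the job is handed in when it is done.

```bash
mkdir -p pics; cat > h.py <<'E'
import numpy as np,cv2
from workcell import manip
from scipy.spatial.transform import Rotation as R
def cam(n): return manip.camera(n)
def Rm(a):
    a=np.array(a,float)
    return a if a.shape==(3,3) else R.from_quat(a).as_matrix()
def proj(p,P):
    M=Rm(p["attitude"]);X=(np.atleast_2d(P)-p["eye"])@M
    X=X*[1,-1,-1]
    return cv2.projectPoints(X,np.zeros(3),np.zeros(3),np.array(p["camera_matrix"]),np.array(p["distortion"]))[0][:,0]
def ray(p,uv,z):
    u=cv2.undistortPoints(np.array(uv,float).reshape(-1,1,2),np.array(p["camera_matrix"]),np.array(p["distortion"]))[:,0]
    d=np.c_[u[:,0],-u[:,1],-np.ones(len(u))]@Rm(p["attitude"]).T
    e=np.array(p["eye"]);return e+d*((z-e[2])/d[:,2])[:,None]
def save(p,n): cv2.imwrite("pics/"+n,p["frame"][:,:,::-1])
E
python3 - <<'E'
from h import *
o=manip.get_obs();print({k:np.round(v,3).tolist() for k,v in o.items()},manip.tcp_to_grasp)
for c in("top","scene"):
    p=cam(c);save(p,c+"0.png");print(c,p["eye"],p["attitude"])
    for n in("loupe","hook_mouth","hook_seat","eye","plate","leg_left","leg_right","plain_lens","spool","flux_jar","tip_tin","screwdriver","pliers","board_kit"):
        r=manip.tip_of(p,n)[:2]
        print(n,[(np.round(x["at"],4).tolist(),round(x["score"],2),proj(p,x["at"])[0].round().tolist()) for x in r])
E
```

```text
{'clock': 0.0, 'joint_pos': [-1.245, 0.333, -0.065, 1.461, 0.022, 1.35, -0.088], 'joint_velocities': [0.0, -0.001, 0.0, 0.0, -0.001, 0.0, 0.0], 'tau': [0.0, -62.543, 0.049, -39.162, 0.016, 0.009, -0.0], 'position': [0.213, 0.587, 0.209], 'ee_rot': [0.174, 0.985, -0.001, -0.0], 'ft_force': [-0.597, -0.532, -0.056], 'torque': [-0.003, 0.045, 0.002], 'grasp_force': 0.0, 'grip_width': 0.997} 0.0187
top [ 0.37139077 -0.0127349   1.06471299] [-0.07672033  0.0753467   0.71338535 -0.69247253]
loupe [([0.4706, -0.2435, 0.0034], 0.73, [364.0, 257.0]), ([0.7197, -0.2982, 0.0037], 0.44, [377.0, 171.0])]
hook_mouth []
hook_seat [([0.5034, -0.2251, 0.0073], 0.94, [357.0, 245.0]), ([0.6049, 0.0193, 0.0912], 0.23, [268.0, 206.0])]
eye [([0.6093, 0.0191, 0.0869], 0.48, [268.0, 204.0])]
plate [([0.6057, 0.0162, 0.0898], 0.84, [269.0, 206.0])]
leg_left [([0.6103, 0.0373, 0.1012], 0.49, [261.0, 203.0])]
leg_right [([0.5982, 0.0004, 0.1014], 0.84, [275.0, 207.0])]
plain_lens [([0.4052, 0.23, -0.0003], 0.98, [195.0, 286.0])]
spool [([0.6352, 0.2499, -0.0018], 0.58, [189.0, 205.0])]
flux_jar [([0.6353, -0.
[... 613 characters left out ...]
-0.2249, 0.0045], 0.83, [188.0, 229.0])]
eye [([0.6114, 0.0146, 0.0919], 0.63, [276.0, 225.0])]
plate [([0.6082, 0.0166, 0.0945], 0.86, [277.0, 223.0]), ([0.6406, 0.2506, -0.004], 0.16, [366.0, 252.0])]
leg_left [([0.6083, 0.0399, 0.1012], 0.49, [286.0, 221.0])]
leg_right [([0.5936, 0.0031, 0.1027], 0.57, [271.0, 218.0])]
plain_lens [([0.4051, 0.2293, 0.0069], 0.59, [339.0, 195.0])]
spool [([0.641, 0.2488, -0.0009], 0.57, [366.0, 251.0])]
flux_jar [([0.6297, -0.2675, -0.0034], 0.52, [169.0, 266.0])]
tip_tin [([0.7288, 0.2996, -0.0013], 0.48, [395.0, 274.0])]
screwdriver [([0.4976, 0.4533, 0.0055], 0.54, [420.0, 208.0])]
pliers [([0.5078, -0.4352, -0.0016], 0.69, [113.0, 238.0])]
board_kit []
```

```bash
cat > m.py <<'E'
from h import *
def est(names,n=3,cams=("top","scene")):
    D={k:[] for k in names};P={}
    for i in range(n):
        for c in cams:
            p=cam(c);P[c]=p
            for k in names:
                r=manip.tip_of(p,k)
                if r: D[k].append(r[0]["at"])
    return {k:np.array(v) for k,v in D.items()},P
def T(o,yaw,slope,pts):
    M=R.from_euler("ZY",[yaw,-slope],degrees=True).as_matrix();return np.array(o)+np.array(pts)/1000@M.T
hook=[[30,17,6],[70,17,6],[70,15,6],[70,-8,6],[72,-17,6],[30,-17,6]]
hand=[[-30,8,12],[30,8,12],[30,-8,12],[-30,-8,12],[-30,8,12]]
lens=[[-52+24.5*np.cos(a),24.5*np.sin(a),12] for a in np.linspace(0,6.28,30)]
eyeL=[[0,19.5,5],[0,19.5,41.5],[0,-19.5,41.5],[0,-19.5,5]]
plateL=[[-130,75,0],[70,75,0],[70,-75,0],[-130,-75,0],[-130,75,0]]
def draw(p,lines,name,box,s):
    x0,y0,x1,y1=box;im=cv2.resize(p["frame"][y0:y1,x0:x1,::-1],None,fx=s,fy=s,interpolation=cv2.INTER_CUBIC)
    ov=im.copy()
    for L in lines:
        q=((proj(p,L)-[x0,y0]+.5)*s).astype(np.int32);cv2.polylines(ov,[q],False,(0,0,255),1)
    return ov
E
python3 - <<'E'
from m import *
D,P=est(["loupe","hook_mouth","hook_seat","eye","plate","leg_left","leg_right"])
for k,v in D.items(): print(k,np.median(v,0).round(4),v.std(0).round(4),len(v))
m={k:np.median(v,0) for k,v in D.items()}
d=(m["hook_seat"]-m["loupe"]);yl=np.degrees(np.arctan2(d[1],d[0]))+2.7
d=m["leg_left"]-m["leg_right"];yp=np.degrees(np.arctan2(d[1],d[0]))-90
print(yl,yp)
o=[*m["loupe"][:2],0];e=[*m["plate"][:2],.091]
L=[T(o,yl,0,x) for x in(hook,hand,lens)]+[T(e,yp,28,x) for x in(eyeL,plateL)]
a=draw(P["top"],L,"",(225,150,425,300),4);b=draw(P["scene"],L,"",(130,150,330,300),4)
cv2.imwrite("pics/a.png",a);cv2.imwrite("pics/b.png",b)
E
```

```text
loupe [ 4.674e-01 -2.438e-01 -1.000e-04] [0.0013 0.0009 0.003 ] 6
hook_mouth [ 0.5286 -0.2098  0.0062] [0.0292 0.0852 0.0321] 6
hook_seat [ 0.502  -0.2254  0.0081] [0.0037 0.0013 0.0015] 6
eye [0.6108 0.0156 0.0889] [0.0007 0.0017 0.0021] 5
plate [0.6078 0.0182 0.0925] [0.0021 0.0016 0.0016] 6
leg_left [0.6096 0.0389 0.1017] [0.0022 0.0019 0.0017] 6
leg_right [0.5976 0.001  0.1034] [0.0021 0.0015 0.0017] 5
30.699591581401283 -17.568968779142324
```

View pics/a.png

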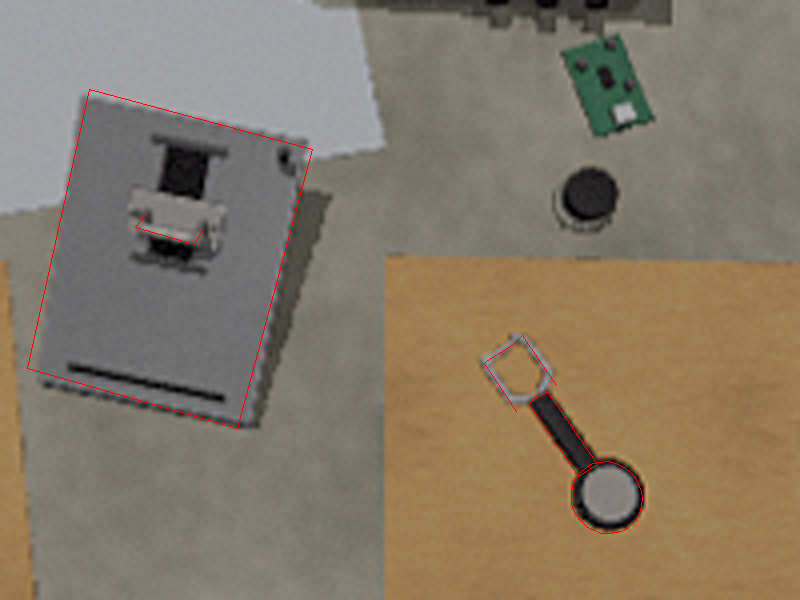

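View pics/b.png

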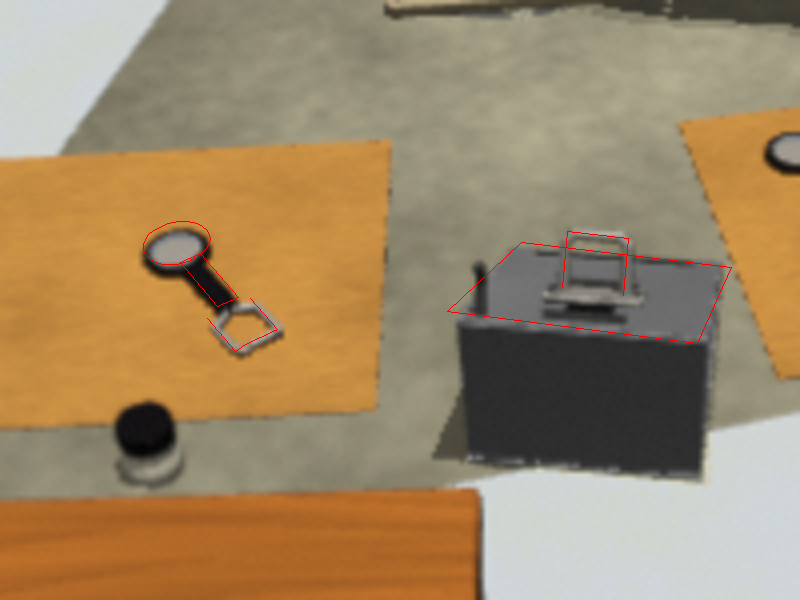

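The top view shows the loupe with its hook at about (515,370) and the eye on its carriage near (180,215). The scene view shows the same, and the model overlays match to a few mm. Next I move over the handle.

```bash
python3 -m jog '{"offset":[[0.03,-0.028,0],[0.03,-0.028,0],[0.03,-0.028,0],[0.03,-0.028,0],[0.03,-0.028,0],[0.03,-0.028,0],[0.03,-0.028,0],[0.03,-0.028,0],[0,-0.04,0],[0,-0.04,0],[0,-0.04,0],[0,-0.04,0],[0,-0.04,0],[0,-0.04,0],[0,-0.04,0],[0,-0.04,0],[0,-0.04,0],[0,-0.04,0],[0,-0.04,0],[0,-0.04,0]],"yaw":[-6.5,-6.5,-6.5,-6.5,-6.5,-6.5,-6.5,-6.5,-6.5,-6.5,-6.5,-6.5,-6.5,-6.5,-6.5,-6.5,-6.5,-6.5,-6,-6],"jaw":[0,0,0,0,0,0,0,0,0,0,0,0,0,0,0,0,0,0,0,0]}' 100
python3 - <<'E'
from m import *
from scipy.optimize import minimize
o=manip.get_obs();print(o["joint_pos"],R.from_quat(o["ee_rot"]).as_matrix()[:2,1])
E
```

```text
clock: 5.57
position: [0.4532, -0.1185, 0.2099]
ee_rot: [0.964, 0.265, 0.001, -0.0]
ft_force: [1.6, 1.3, 0.5]
grip_width: 1.0
grasp_force: 0.0
[-0.51387143 -0.05789895  0.65914589  1.88605274  0.03600135  1.30039948
 -0.89972393] [ 0.51086571 -0.85966053]
```

```bash
python3 -m jog '{"offset":[[0.005,-0.041,0],[0.005,-0.041,0],[0.005,-0.041,0],[0,0,-0.04],[0,0,-0.04],[0,0,-0.04],[0,0,-0.03],[0,0,0]],"yaw":[0,0,0,0,0,0,0,0],"jaw":[0,0,0,0,0,0,0,0]}' 100
python3 - <<'E'
from m import *
p=cam("top");o=manip.get_obs();L=[T([.468,-.244,0],30.7,0,x) for x in(hook,hand,lens)]
t=np.array(o["position"]);print(t)
L+=[np.array([t-[0.01,0,0],t+[.01,0,0]]),np.array([t-[0,.01,0],t+[0,.01,0]])]
cv2.imwrite("pics/c.png",draw(p,L,"",(300,180,420,300),5))
E
```

```text
clock: 6.23
position: [0.465, -0.2381, 0.0544]
ee_rot: [0.964, 0.267, -0.004, -0.002]
ft_force: [-0.8, 0.5, -1.0]
grip_width: 1.001
grasp_force: 0.0
[ 0.46666001 -0.23908186  0.05770963]
```

View pics/c.png

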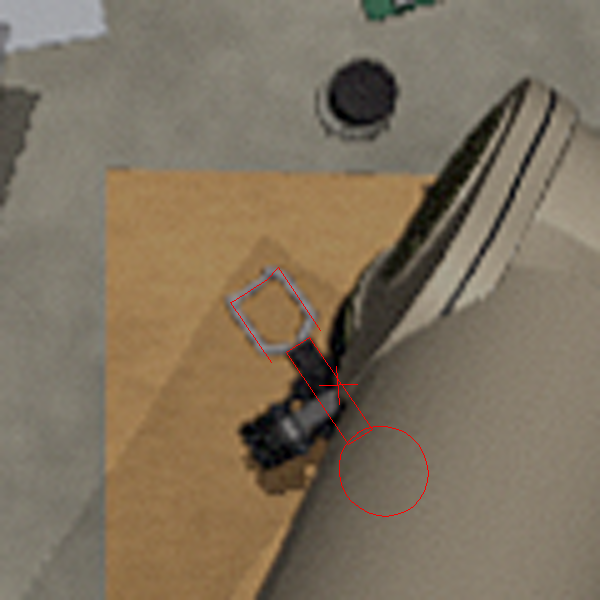

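The open fingers straddle the handle at about (320,380) in the crop, aligned with it. I descend and close.

```bash
python3 -m jog '{"offset":[[0,-0.002,-0.03],[0,0,-0.024],[0,0,0],[0,0,0],[0,0,0],[0,0,0],[0,0,0],[0,0,0],[0,0,0],[0,0,0]],"yaw":[0,0,0,0,0,0,0,0,0,0],"jaw":[0,0,0,1,1,1,1,1,1,1]}' 100
```

```text
clock: 7.12
position: [0.4687, -0.2416, 0.0058]
ee_rot: [0.964, 0.267, 0.0, 0.0]
ft_force: [0.8, 0.2, 0.3]
grip_width: 0.005
grasp_force: 0.0
```

```bash
python3 - <<'E'
from m import *
a,b=cam("top"),cam("scene")
t=np.array(manip.get_obs()["position"]);print(t)
L=[T([.468,-.244,0],30.7,0,x) for x in(hook,hand,lens)]+[np.array([t-[0.01,0,0],t+[.01,0,0]]),np.array([t-[0,.01,0],t+[0,.01,0]])]
cv2.imwrite("pics/d.png",np.hstack([draw(a,L,"",(310,200,390,300),5),draw(b,L,"",(145,180,225,280),5)]))
E
```

```text
[ 0.46861991 -0.24159148  0.00563315]
```

View pics/d.png

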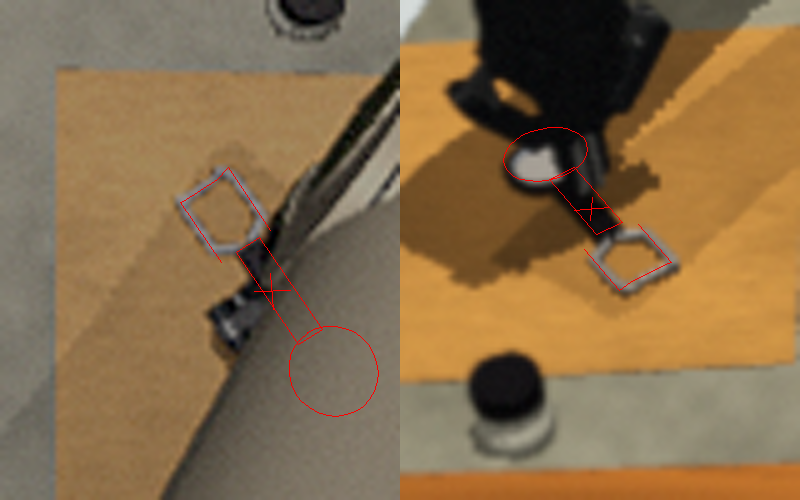

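```bash
python3 - <<'E'
from m import *
b=cam("scene");o=manip.get_obs();print(o["grip_width"],o["grasp_force"])
c=b["frame"][185:245,155:215,::-1].astype(float)
c=(255*(c/255)**.45).astype(np.uint8)
cv2.imwrite("pics/e.png",cv2.resize(c,None,fx=10,fy=10,interpolation=cv2.INTER_CUBIC))
E
```

```text
0.00031038141857358176 0.0
```

View pics/e.png

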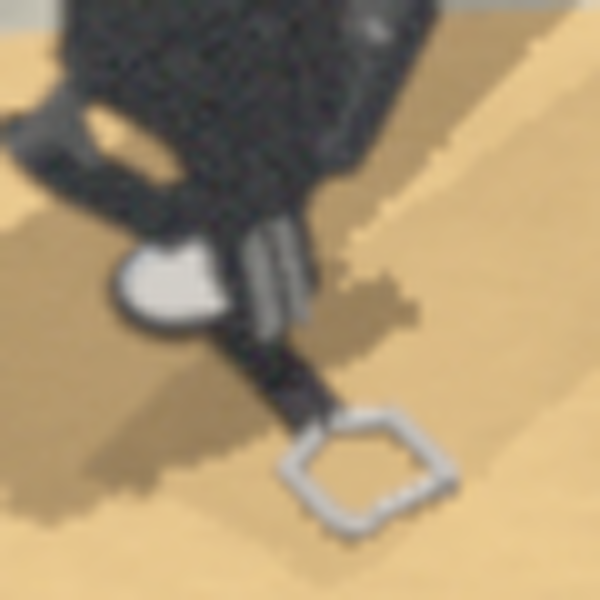

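The pads look shut beside or above the handle rather than around it. I lift, reopen and measure again.

```bash
python3 -m jog '{"offset":[[0,0,0.02],[0,0,0.03],[0,0,0.03],[0,0,0],[0,0,0]],"yaw":[0,0,0,0,0],"jaw":[1,1,1,1,1]}'
python3 - <<'E'
from m import *
t=np.array(manip.get_obs()["position"]);print(t)
D,P=est(["loupe","hook_seat"],2)
for k,v in D.items(): print(k,v.round(4).tolist())
L=[T([.468,-.244,0],30.7,0,x) for x in(hook,hand,lens)]+[np.array([t-[0.01,0,0],t+[.01,0,0]]),np.array([t-[0,.01,0],t+[0,.01,0]]),np.array([t,t+[0,0,.019]])]
cv2.imwrite("pics/f.png",np.hstack([draw(P["top"],L,"",(310,200,390,300),5),draw(P["scene"],L,"",(145,170,225,270),5)]))
E
```

```text
clock: 7.68
position: [0.4697, -0.2419, 0.0869]
ee_rot: [0.964, 0.267, 0.002, 0.001]
ft_force: [-0.1, 0.7, -1.0]
grip_width: -0.002
grasp_force: 0.0
[ 0.46970723 -0.24188223  0.08690505]
loupe [[0.4683, -0.2431, 0.0032], [0.4675, -0.2434, -0.001], [0.47, -0.2445, 0.0006], [0.4684, -0.2459, -0.0043]]
hook_seat [[0.5058, -0.2278, 0.0078], [0.4993, -0.2247, 0.0061], [0.4706, -0.2402, 0.0041], [0.5, -0.224, 0.0037]]
```

View pics/f.png

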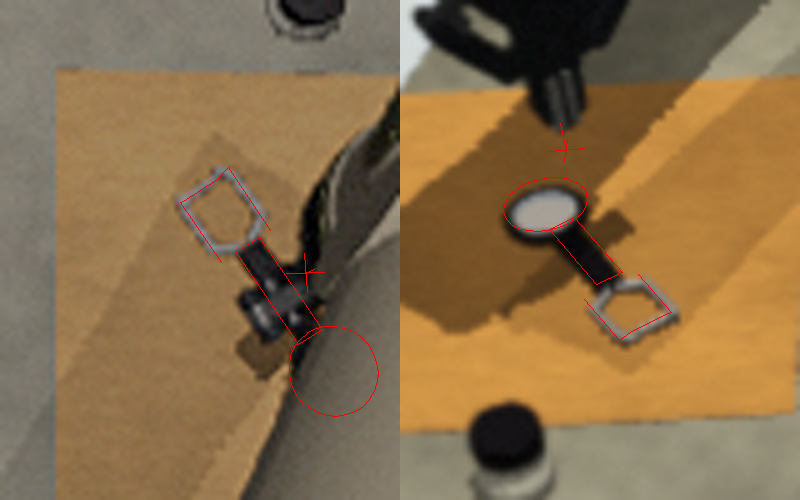

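The scene crop shows the shut tips at about (567,128), roughly 15 mm above the projected TCP at (566,149). That explains the miss, so I probe the handle's top with the shut fingers to measure the true tip height.

```bash
python3 -m jog '{"offset":[[0,0,-0.04],[0,0,-0.04],[0,0,0],[0,0,0]],"yaw":[0,0,0,0],"jaw":[1,1,1,1]}'
for i in 1 ; do python3 -m jog '{"offset":[[0,0,-0.003],[0,0,0]],"yaw":[0,0],"jaw":[1,1]}'; done
python3 -m jog '{"offset":[[0,0,-0.003],[0,0,0]],"yaw":[0,0],"jaw":[1,1]}'
```

```text
clock: 8.62
position: [0.467, -0.2415, 0.0048]
ee_rot: [0.964, 0.267, -0.002, -0.001]
ft_force: [0.1, 0.1, 0.5]
grip_width: 0.003
grasp_force: 0.0
clock: 8.78
position: [0.4699, -0.2422, 0.0044]
ee_rot: [0.964, 0.267, 0.001, 0.001]
ft_force: [-1.1, 0.1, 0.1]
grip_width: -0.005
grasp_force: 0.0
clock: 8.95
position: [0.4694, -0.2417, 0.0005]
ee_rot: [0.964, 0.267, 0.001, 0.0]
ft_force: [1.1, 0.5, 0.2]
grip_width: -0.002
grasp_force: 0.0
```

```bash
python3 -m jog '{"offset":[[0,0,-0.003],[0,0,0]],"yaw":[0,0],"jaw":[1,1]}' | grep -E "pos|force"
python3 -m jog '{"offset":[[0,0,-0.003],[0,0,0]],"yaw":[0,0],"jaw":[1,1]}'| grep -E "pos|force"
```

```text
position: [0.4687, -0.2415, -0.0034]
ft_force: [-0.3, -1.1, -0.4]
grasp_force: 0.0
position: [0.4684, -0.2414, -0.0068]
ft_force: [0.0, 0.7, 0.3]
grasp_force: 0.0
```

```bash
python3 -m jog '{"offset":[[0,0,-0.002],[0,0,0]],"yaw":[0,0],"jaw":[1,1]}' | grep -E "pos|force"
python3 -m jog '{"offset":[[0,0,-0.002],[0,0,0]],"yaw":[0,0],"jaw":[1,1]}'| grep -E "pos|force"
```

```text
position: [0.4684, -0.2415, -0.0088]
ft_force: [-0.6, 0.1, 0.6]
grasp_force: 0.0
position: [0.4687, -0.2417, -0.0097]
ft_force: [-4.9, 2.5, 13.3]
grasp_force: 6.9
```

```bash
python3 -m jog '{"offset":[[0,0,0.015],[-0.015,0.026,0],[0,0,-0.012],[0,0,-0.004],[0,0,0]],"yaw":[0,0,0,0,0],"jaw":[1,1,1,1,1]}' | grep -E "pos|force"
python3 -m jog '{"offset":[[0,0,-0.002],[0,0,0]],"yaw":[0,0],"jaw":[1,1]}'| grep -E "pos|force"
python3 -m jog '{"offset":[[0,0,-0.002],[0,0,0]],"yaw":[0,0],"jaw":[1,1]}'| grep -E "pos|force"
```

```text
position: [0.4531, -0.2154, -0.0123]
ft_force: [-0.1, 0.4, -0.6]
grasp_force: 0.0
position: [0.4536, -0.2164, -0.0136]
ft_force: [-0.0, -0.6, -0.3]
grasp_force: 0.0
position: [0.4536, -0.2161, -0.0156]
ft_force: [-0.4, 0.8, 0.2]
grasp_force: 0.0
```

```bash
python3 -m jog '{"offset":[[0,0,0.03],[0.0145,-0.027,0.02],[0,0,0],[0,0,0],[0,0,0],[0,0,0],[0,0,-0.03],[0,0,-0.02],[0,0,-0.0045],[0,0,0],[0,0,0],[0,0,0],[0,0,0],[0,0,0],[0,0,0],[0,0,0],[0,0,0]],"yaw":[0,0,0,0,0,0,0,0,0,0,0,0,0,0,0,0,0],"jaw":[0,0,0,0,0,0,0,0,0,0,1,1,1,1,1,1,1]}' 100
```

```text
clock: 11.78
position: [0.4686, -0.2428, -0.0191]
ee_rot: [0.964, 0.267, 0.001, 0.0]
ft_force: [-1.7, 0.9, 9.3]
grip_width: 0.147
grasp_force: 98.4
```

```bash
python3 -m jog '{"offset":[[0,0,0.03],[0,0,0.035],[0,0,0.035],[0,0,0.035],[0.004,0.035,0],[0.005,0.035,0],[0.005,0.035,0],[0.005,0.035,0],[0.005,0.035,0],[0.005,0.035,0],[0.005,0.035,0],[0.005,0.035,0],[0.003,0.035,0],[0,0,0],[0,0,0]],"yaw":[0,0,0,0,-5.4,-5.4,-5.4,-5.4,-5.4,-5.4,-5.4,-5.4,-5.5,0,0],"jaw":[1,1,1,1,1,1,1,1,1,1,1,1,1,1,1]}' 110
python3 - <<'E'
from m import *
o=manip.get_obs();t=np.array(o["position"]);Y=Rm(o["ee_rot"])[:2,1];print(t,np.degrees(np.arctan2(Y[1],Y[0]))+90,o["joint_pos"].round(2),o["grip_width"])
D,P=est(["loupe","hook_mouth","hook_seat","leg_left","leg_right","plate","eye"],2)
for k,v in D.items(): print(k,v.round(4).tolist())
ol=t+[-.0006,-.0012,.0195];e=[.6078,.0175,.091]
L=[T(ol,-18,0,x) for x in(hook,hand)]+[T(e,-18,28,x) for x in(eyeL,plateL)]
a=draw(P["top"],L,"",(240,170,310,270),6);b=draw(P["scene"],L,"",(245,170,310,270),6)
cv2.imwrite("pics/g.png",np.hstack([a,b])[:600])
E
```

```text
clock: 13.03
position: [0.5099, 0.0744, 0.1148]
ee_rot: [0.988, -0.152, -0.0, 0.0]
ft_force: [0.2, -0.8, -0.6]
grip_width: 0.141
grasp_force: 109.1
[0.50985803 0.07443594 0.11483973] -17.439114059529757 [-0.91  0.2   0.75  1.9  -0.15  1.1  -1.97] 0.14080525037736008
loupe [[0.51, 0.0708, 0.1311], [0.5074, 0.0721, 0.1324]]
hook_mouth [[0.5747, 0.045, 0.1396], [0.5771, 0.0499, 0.1389]]
hook_seat [[0.6099, 0.0342, 0.1], [0.5444, 0.0557, 0.141], [0.5449, 0.0548, 0.1396]]
leg_left [[0.611, 0.0377, 0.1034], [0.6107, 0.0375, 0.1013], [0.6059, 0.0389, 0.1014]]
leg_right [[0.5977, -0.0003, 0.1045], [0.5949, -0.0025, 0.1037], [0.5962, 0.0006, 0.1027], [0.5931, 0.0031, 0.1019]]
plate [[0.6042, 0.0173, 0.0906], [0.6056, 0.0202, 0.0945], [0.6047, 0.0191, 0.0902]]
eye [[0.7216, -0.2983, 0.0046], [0.6101, 0.0198, 0.0905], [0.6117, 0.014, 0.0921]]
```

View pics/g.png

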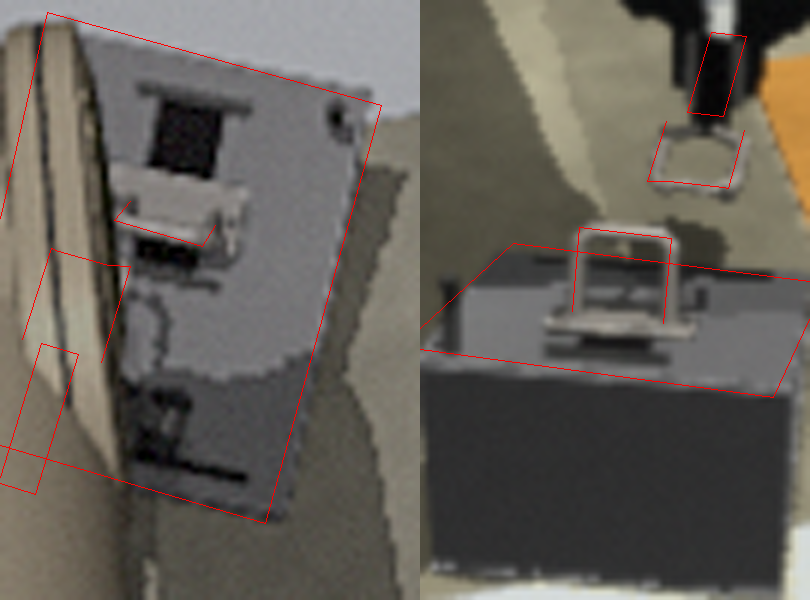

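The scene crop shows the hook held level, with its front edge at about (695,190). The eye's legs are at x≈578 and 675, and both overlays share the same ~1 px shift, so the relative estimate is good. I lower, align and approach.

```bash
python3 -m jog '{"offset":[[-0.001,-0.003,-0.015],[0,0,-0.014],[0,0,0],[0.0096,-0.003,0],[0.0096,-0.003,0],[0,0,0],[0,0,0]],"yaw":[0,0,0,0,0,0,0],"jaw":[1,1,1,1,1,1,1]}' 110
python3 - <<'E'
from m import *
o=manip.get_obs();t=np.array(o["position"]);print(t,o["ft_force"])
p=cam("scene")
for k in("hook_mouth","leg_left","hook_seat"):print(k,[np.round(r["at"],4) for r in manip.tip_of(p,k)[:2]])
c=p["frame"][190:250,250:330,::-1];cv2.imwrite("pics/i.png",cv2.resize(c,None,fx=10,fy=10,interpolation=cv2.INTER_CUBIC))
E
```

```text
clock: 15.22
position: [0.5294, 0.0629, 0.0866]
ee_rot: [0.988, -0.154, 0.001, 0.0]
ft_force: [-1.0, -0.7, -0.3]
grip_width: 0.147
grasp_force: 109.1
[0.52944399 0.06289901 0.08662393] [-0.98339112 -0.68166364 -0.26251139]
hook_mouth [array([0.5934, 0.0396, 0.1118])]
leg_left [array([0.6051, 0.0421, 0.0983])]
hook_seat [array([0.5651, 0.0491, 0.1109])]
```

View pics/i.png

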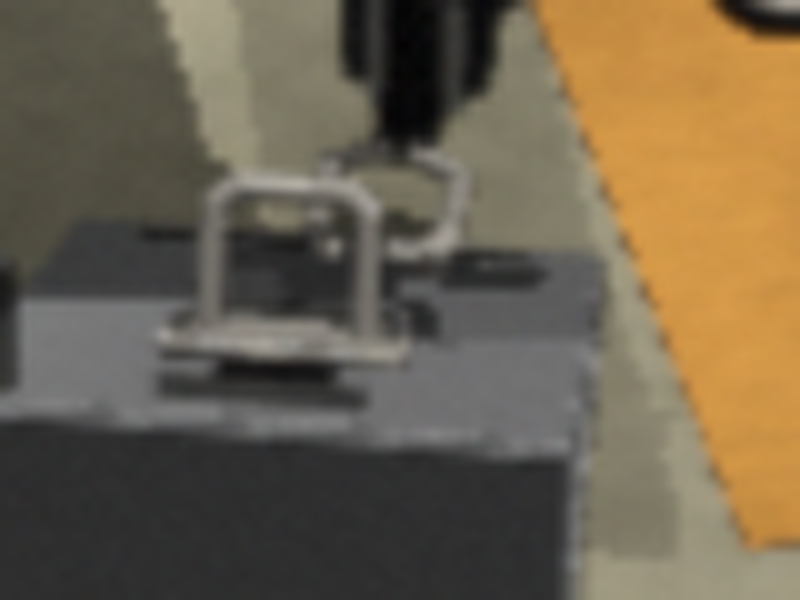

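```bash
python3 - <<'E'
from m import *
o=manip.get_obs();t=np.array(o["position"]);p=cam("scene")
ol=t+[-.0006,-.0016,.0192];e=[.607,.018,.091]
f=lambda P:((proj(p,P)-[250,190]+.5)*10).round().tolist()
print(t,"hook",f(T(ol,-17.4,0,hook)))
print("eye",f(T(e,-17.4,28,[[0,19.5,5],[0,19.5,21],[0,19.5,41.5],[0,-19.5,41.5],[0,-19.5,5]])))
r=manip.masks_of(p,"loupe");
if r:
    m=r[0]["region"];print(r[0]["score"]);ys,xs=np.where(m);
    for y in range(204,220): print(y,xs[ys==y])
p=cam("top");print(manip.tip_of(p,"leg_left")[:1],manip.tip_of(p,"hook_mouth")[:1])
E
```

```text
[0.52826972 0.06347166 0.08620139] hook [[457.0, 153.0], [431.0, 253.0], [423.0, 252.0], [333.0, 241.0], [296.0, 242.0], [327.0, 138.0]]
eye [[358.0, 336.0], [363.0, 275.0], [370.0, 195.0], [216.0, 177.0], [206.0, 318.0]]
0.69
204 [284 285 286 287 288 289 290 291 292 293 294]
205 [282 283 284 285 286 287 288 289 290 291 292 293 294]
206 [282 283 284 285 286 287 288 291 292 293 294 295 296]
207 [282 283 284 285 293 294 295 296 297]
208 [294 295 296 297]
209 [295 296]
210 [294 295 296]
211 [281 282 294 295 296]
212 [280 281 282 283 293 294 295 296]
213 [280 281 282 283 284 291 292 293 294 295 296]
214 [281 282 283 284 285 288 289 290 291 292 293 294 295]
215 [281 282 283 284 285 288 289 290 291 292 293 294 295]
216 [283 290 291 292 293 294]
217 [292 293 294]
218 []
219 []
[{'at': [0.6103, 0.0362, 0.1037], 'score': 0.52}] [{'at': [0.7198, -0.2965, 0.0044], 'score': 0.49}]
```

```bash
python3 -m jog '{"offset":[[0.0023,-0.0023,0],[0.0042,-0.0013,0.0023],[0.0042,-0.0013,0.0023],[0.0042,-0.0013,0.0023],[0.0042,-0.0013,0.0023],[0,0,0]],"yaw":[0,0,0,0,0,0],"jaw":[1,1,1,1,1,1]}' 110
python3 - <<'E'
from m import *
p=cam("scene")
for k in("hook_mouth","leg_left","leg_right","eye"):print(k,[np.round(r["at"],4) for r in manip.tip_of(p,k)[:1]])
E
```

```text
clock: 16.17
position: [0.5484, 0.0556, 0.0957]
ee_rot: [0.988, -0.154, 0.0, 0.0]
ft_force: [-1.0, 0.2, -1.2]
grip_width: 0.146
grasp_force: 109.0
hook_mouth [array([0.6135, 0.0355, 0.1235])]
leg_left [array([0.6202, 0.0346, 0.1101])]
leg_right [array([ 0.6113, -0.003 ,  0.1119])]
eye [array([0.6297, 0.011 , 0.0998])]
```

```bash
python3 -m jog '{"offset":[[0.0042,-0.0013,0.0023],[0.0042,-0.0013,0.0022],[0.0038,-0.0012,0],[0,0,0]],"yaw":[0,0,0,0],"jaw":[1,1,1,1]}' 110
python3 -m jog '{"offset":[[0.0038,-0.0012,0],[0.0038,-0.0012,0],[0,0,0]],"yaw":[0,0,0],"jaw":[1,1,1]}' 110
```

```text
clock: 16.75
position: [0.558, 0.0531, 0.0987]
ee_rot: [0.988, -0.153, -0.002, -0.0]
ft_force: [-5.5, 6.2, -4.0]
grip_width: 0.146
grasp_force: 108.8
clock: 17.0
position: [0.5662, 0.0514, 0.0988]
ee_rot: [0.988, -0.153, -0.002, -0.0]
ft_force: [-1.1, 7.8, -5.6]
grip_width: 0.144
grasp_force: 108.7
```

```bash
python3 -m jog '{"offset":[[0.0038,-0.0012,0],[0.0038,-0.0012,0],[0.0038,-0.0012,0],[0,0,0]],"yaw":[0,0,0,0],"jaw":[1,1,1,1]}' 110
python3 -m jog '{"offset":[[0.0038,-0.0012,0],[0,0,0]],"yaw":[0,0],"jaw":[1,1]}' 110
```

```text
clock: 17.33
position: [0.5795, 0.046, 0.1]
ee_rot: [0.988, -0.154, 0.001, 0.0]
ft_force: [0.2, -0.9, 0.1]
grip_width: 0.144
grasp_force: 109.3
clock: 17.5
position: [0.5831, 0.0442, 0.1]
ee_rot: [0.988, -0.154, 0.0, 0.0]
ft_force: [-0.2, 0.5, -1.1]
grip_width: 0.145
grasp_force: 109.2
```

```bash
python3 -m jog '{"offset":[[0,0,0],[-0.0048,0.0015,-0.0012],[-0.0048,0.0015,-0.0012],[-0.0048,0.0015,-0.0013],[-0.0048,0.0015,-0.0013],[-0.0042,0.0013,-0.0023],[-0.0042,0.0013,-0.0023],[0,0,0]],"yaw":[0,0,0,0,0,0,0,0],"jaw":[1,1,1,1,1,1,1,1]}' 110
python3 -m jog '{"offset":[[-0.0042,0.0013,-0.0023],[-0.0042,0.0013,-0.0023],[-0.0042,0.0013,-0.0023],[0,0,0]],"yaw":[0,0,0,0],"jaw":[1,1,1,1]}' 110
python3 - <<'E'
from m import *
p=cam("scene")
for k in("hook_seat","leg_left","leg_right","eye"):print(k,[np.round(r["at"],4) for r in manip.tip_of(p,k)[:1]])
save(p,"tug.png")
c=p["frame"][180:255,240:340,::-1];cv2.imwrite("pics/j.png",cv2.resize(c,None,fx=8,fy=8,interpolation=cv2.INTER_CUBIC))
E
```

```text
clock: 18.17
position: [0.554, 0.0539, 0.0898]
ee_rot: [0.988, -0.154, -0.0, -0.0]
ft_force: [0.3, -1.2, -0.8]
grip_width: 0.141
grasp_force: 109.2
clock: 18.5
position: [0.5415, 0.0575, 0.0828]
ee_rot: [0.988, -0.154, -0.0, 0.0]
ft_force: [1.1, 0.1, -0.1]
grip_width: 0.147
grasp_force: 109.3
hook_seat [array([0.5739, 0.0417, 0.1046])]
leg_left [array([0.6065, 0.0398, 0.0994])]
leg_right [array([5.922e-01, 1.000e-04, 1.022e-01])]
eye [array([0.6062, 0.0153, 0.0903])]
```

View pics/j.png

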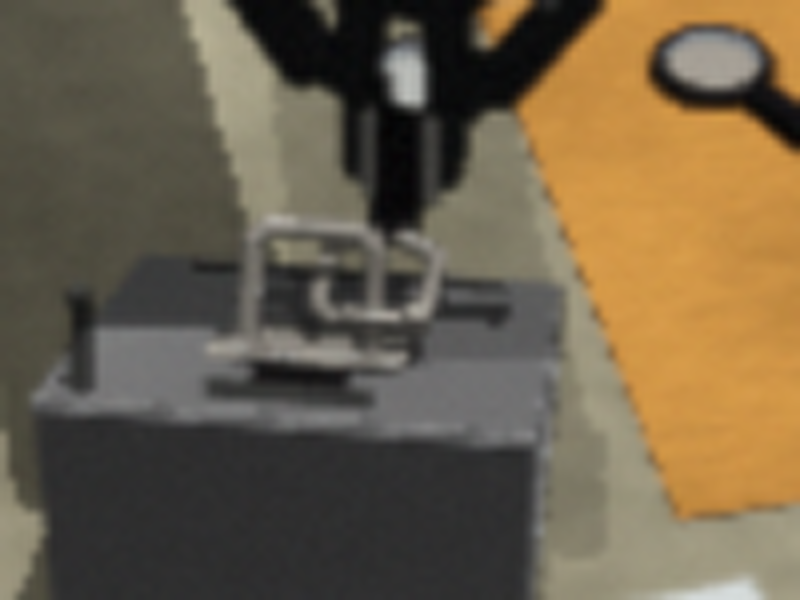

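The picture shows the hook's ring (320–440, 240–320) closed around the left leg at x≈375, with the eye back at its low stop. Next is the firm tug.

```bash
python3 -m jog '{"offset":[[-0.0038,0.0012,-0.001],[0,0,0]],"yaw":[0,0],"jaw":[1,1]}' 110|grep -E "pos|ft"
python3 -m jog '{"offset":[[-0.0029,0.0009,-0.001],[0,0,0]],"yaw":[0,0],"jaw":[1,1]}' 110|grep -E "pos|ft"
```

```text
position: [0.5406, 0.0581, 0.0832]
ft_force: [6.5, -0.9, 1.2]
position: [0.5399, 0.0584, 0.0833]
ft_force: [14.0, -4.9, 2.3]
```

```bash
python3 -m jog '{"offset":[[0.0035,-0.0011,-0.003],[0.001,-0.0003,-0.001],[-0.0019,0.0006,0],[0,0,0],[0,0,0]],"yaw":[0,0,0,0,0],"jaw":[1,1,1,1,1]}' 110|grep -E "pos|ft"
python3 - <<'E'
from m import *
t=np.array(manip.get_obs()["position"]);P=[cam("scene")]
for k in("loupe","hook_seat","leg_left"):print(k,[np.round(r["at"],4) for p in P for r in manip.tip_of(p,k)[:1]])
E
```

```text
position: [0.5421, 0.058, 0.0791]
ft_force: [11.1, -2.9, 3.6]
loupe [array([0.5406, 0.0608, 0.0988])]
hook_seat [array([0.5006, 0.4542, 0.0017])]
leg_left [array([0.6035, 0.0421, 0.1   ])]
```

The leg stands at about x = 66 mm in the hook and the tug holds at 11–15 N. I relax, release and lift away.

```bash
python3 -m jog '{"offset":[[0.0025,-0.0008,0],[0,0,0],[0,0,0],[0,0,0],[0,0,0],[0,0,0],[0,0,0],[0,0,0],[0,0,0],[0,0,0.03],[0,0,0.04],[0,0,0.04],[0,0,0.03],[0,0,0],[0,0,0],[0,0,0]],"yaw":[0,0,0,0,0,0,0,0,0,0,0,0,0,0,0,0],"jaw":[1,1,0.7,0.5,0.3,0,0,0,0,0,0,0,0,0,0,0]}' 60
python3 - <<'E'
from m import *
p=cam("scene")
for k in("loupe","hook_seat","leg_left","leg_right"):print(k,[np.round(r["at"],4) for r in manip.tip_of(p,k)[:1]])
c=p["frame"][180:255,240:340,::-1];cv2.imwrite("pics/k.png",cv2.resize(c,None,fx=8,fy=8,interpolation=cv2.INTER_CUBIC))
E
```

```text
clock: 21.03
position: [0.5402, 0.058, 0.2167]
ee_rot: [0.988, -0.154, -0.0, 0.0]
ft_force: [-0.9, -0.1, -0.5]
grip_width: 0.998
grasp_force: 0.0
loupe [array([0.5543, 0.0546, 0.0581])]
hook_seat [array([0.584 , 0.0407, 0.0867])]
leg_left [array([0.6044, 0.0417, 0.1023])]
leg_right [array([0.592 , 0.0018, 0.104 ])]
```

View pics/k.png

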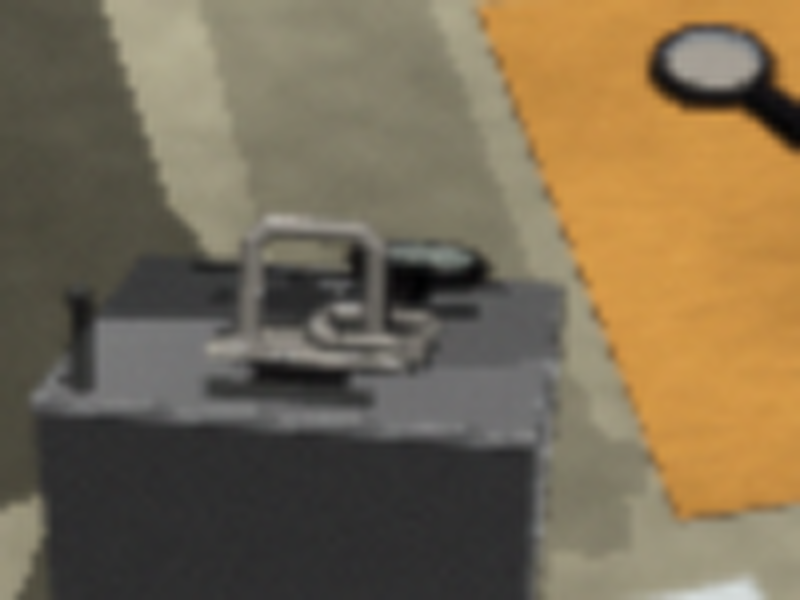

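The magnifier lies down the plate with its hook ring (310–440, 305–360) closed around the left leg (x≈375). The gripper is clear, so I hand in.

```bash
python3 -c "
from workcell import manip
print(manip.hand_in())"
```

```text
the job is handed in; nothing more can be done
None
```

The magnifier is clipped onto the eye's left leg, held under a tug of about 15 N, and was released lying on the plate with its hook still around the leg; I handed it in at about 21 s, and no verdict came back.

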